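Rehouse cleaned registers in their original order

ROBOT

A 7-joint arm with a two-finger parallel gripper is mounted at the origin on the work surface. World frame = base frame: x ahead of the robot, y to its left, z up, the work surface at z = 0. Lengths are in m, angles in degrees, forces in N, time in s.
With the tool pointing down it reaches from about 0.425 to 0.95 m from the base axis. Payload 4.7 kg.
Tool frame: the origin (TCP) lies between the finger pads; the fingertips stand 22 mm ahead of it and the grasp point (between the pads) lies 3 mm ahead of it (bot.nose_length is the distance from the TCP to the fingertips, in m); z points along the fingers, y is the line along which they close (so a half turn about z gives the same grasp; the last joint's range is limited). The gripper opens to 85 mm and grips with 20 to 120 N. Pads are 22 mm wide; open, the fingers measure 114 mm over their backs; the gripper's body (76 mm by 85 mm) begins 54 mm behind the grasp point. The pads swing forward as they close: fully open they stand 13 mm farther back than shut.
Start: joints at [62.286, 26.849, -2.785, 87.806, 1.381, 65.374, -4.715], TCP at [0.297, -0.606, 0.219] pointing down, gripper open.
Joint ranges: [-148.3, 148.3], [-19.14, 114.17], [-79.39, 73.82], [5.75, 140.21], [-59.74, 239.74], [12.07, 113.84], [-152.46, 152.46]. Speed limits (degrees/s): [147.25, 147.25, 180, 180, 180, 180, 180].

INTERFACE

Orientations are given as [roll, pitch, yaw] about the fixed x, y, z axes, in that order (R = Rz(yaw) Ry(pitch) Rx(roll)).
In Python, from rig import bot gives the robot as it stands.
- The arm moves only by the tool drive_tool, never from a script. Its argument "commands" is a list of rows, each an object with "rotation": the turn, a rotation vector about the tool's x, y, z in rad, a list of three; "translation": the shift along the tool's x, y, z in m, a list of three; "grip": the gripper's target within -1 to 1 (fully open at 1, half-way at 0, shut at -1). In form: [{"rotation": [ax, ay, az], "translation": [dx, dy, dz], "grip": grip}, ...]. A call has 1 to 12 rows; each row shifts and turns the commanded pose from where the row before left it, along the tool's axes as they then stand; what a row does not reach is not made up. A row lasts 1/12 s, in which the tool goes at most 41.7 mm and 7.16 degrees, less where a joint would pass 70% of its speed; a pose out of reach is approached as far as the arm can. A call with a gripper value outside its range is refused whole. The fingers move at their own pace and stop on an object; the grip force is fixed at half the most. Time passes only in rows, so rows that do not move let the fingers close. It gives the time, the measured TCP pose, the force, the opening and the grip force at its end, in the units of the state.
- bot.get_state(): the state, without advancing time (a new reading comes with each control period).
- bot.get_image(name): name is "scene" or "top" or "wrist"; returns a dict with "pixels" (384x512x3 uint8, red, green, blue), "K" (3x3 intrinsics, pixels), "R" (3x3) and "t" (3): a world point X has camera coordinates R X + t. Camera axes: x right, y down, z forward; pixel columns grow to the right and rows downward; lengths in m; the calibration is good to about 2 mm. A picture is of the moment at which its call begins. There is no depth.
- bot.finish_job(): hands the job in; it is judged then, once.
The state is a dict: "clock": time; "qpos": joint angles; "dq": joint speeds; "joint_efforts": joint torques, N m; "ee_pos": TCP position; "orientation": TCP orientation; "wrist_force": force on the tool from outside, world axes, zero at the start; "wrist_torque": the same for the moment, N m; "finger_gap": finger opening in m; "finger_force": force on a finger pad.
Only numpy, scipy, OpenCV 4.12 (cv2) and the standard library are available. Lean on these libraries where they do the work, as an engineer would, in place of code of your own. Each camera call takes 0.05 s, during which the arm holds its last target. There are 200 camera calls.

TASK

The four bound registers standing in the receiving rack are ready to go back to the stacks: move them to the empty clean rack, keeping their original order, so that from left to right as seen from the robot they stand in the same sequence, one in each slot. Stand each register upright and square in its slot, right down on the slot's floor and not sticking out of the slot at front or back. Set them down rather than dropping them, and never let one tip over.

Things in the scene. Friction and masses are not known exactly. Their poses are not given: they have to be found in the camera images.
- thick: the thick register: round spine with three raised bands. A rigid hard-bound volume, buff pressboard covers, grey cloth spine, white page block. It stands on its foot: 38 mm thick (along its y), 100 mm front to back (along its x, spine at -x), 130 mm high (z). Origin: centre of its underside. About 360 g, varying by a third. Grip it across its thickness, from above, near the top.
- tall: the tall slim register: flat spine. A rigid hard-bound volume, buff pressboard covers, grey cloth spine, white page block. It stands on its foot: 26 mm thick (along its y), 96 mm front to back (along its x, spine at -x), 146 mm high (z). Origin: centre of its underside. About 260 g, varying by a third. Grip it across its thickness, from above, near the top.
- small: the small register: lowest and shortest front to back. A rigid hard-bound volume, buff pressboard covers, grey cloth spine, white page block. It stands on its foot: 30 mm thick (along its y), 76 mm front to back (along its x, spine at -x), 112 mm high (z). Origin: centre of its underside. About 180 g, varying by a third. Grip it across its thickness, from above, near the top.
- wide: the wide register: slim, low and much the longest front to back. A rigid hard-bound volume, buff pressboard covers, grey cloth spine, white page block. It stands on its foot: 26 mm thick (along its y), 126 mm front to back (along its x, spine at -x), 118 mm high (z). Origin: centre of its underside. About 270 g, varying by a third. Grip it across its thickness, from above, near the top.
- slot_thick: fixed grey sheet-steel channel of the receiving rack in which the thick register stands at the start and which marks its original place. 150 mm long (x), open-ended, 58 mm clear width (y), walls 3 mm thick and 60 mm high. Origin: centre of its underside, 8 mm above the table; register's foot at z = 3 mm. The four look alike; their order is new at each start.
- slot_tall: fixed grey sheet-steel channel of the receiving rack in which the tall register stands at the start and which marks its original place. 150 mm long (x), open-ended, 58 mm clear width (y), walls 3 mm thick and 60 mm high. Origin: centre of its underside, 8 mm above the table; register's foot at z = 3 mm. The four look alike; their order is new at each start.
- slot_small: fixed grey sheet-steel channel of the receiving rack in which the small register stands at the start and which marks its original place. 150 mm long (x), open-ended, 58 mm clear width (y), walls 3 mm thick and 60 mm high. Origin: centre of its underside, 8 mm above the table; register's foot at z = 3 mm. The four look alike; their order is new at each start.
- slot_wide: fixed grey sheet-steel channel of the receiving rack in which the wide register stands at the start and which marks its original place. 150 mm long (x), open-ended, 58 mm clear width (y), walls 3 mm thick and 60 mm high. Origin: centre of its underside, 8 mm above the table; register's foot at z = 3 mm. The four look alike; their order is new at each start.
- receiving_rack: receiving rack, full at the start, on the left or right: plywood board 170 x 310 x 8 mm fixed on the table, with four steel channels in a row along y at y = -114, -38, 38, 114 mm. Origin: centre of its underside; x away from the robot (turned up to 0.2 rad), +y to the robot's left. Its channels are the slot_ entries; the registers' feet are 11 mm above the table.
- clean_rack: clean rack, empty, on the other side: plywood board 170 x 310 x 8 mm fixed on the table, with four steel channels in a row along y at y = -114, -38, 38, 114 mm. Origin: centre of its underside; x away from the robot (turned up to 0.2 rad), +y to the robot's left. Channels: 150 mm long (x), open-ended, 58 mm clear width, 3 mm walls up to z = 68 mm, slot floor at z = 11 mm.
Mind the look-alikes: they are no part of the job. What is shaped like the tall but blue or orange is not meant.

How it is judged (in metres and radians):
At the end, for the whole second after the job is handed in: Each register stands in the clean rack slot of the same number from the left as in the receiving rack: 18 mm from its centre line at most, under 4 mm out of its ends, foot within 5 mm of its floor, upright to 0.12 rad, square to 0.2 rad, at rest (((y of slot_thick in the frame of receiving_rack between -0.134 and -0.094 m and y of thick in the frame of clean_rack between -0.132 and -0.096 m) or (y of slot_thick in the frame of receiving_rack between -0.058 and -0.018 m and y of thick in the frame of clean_rack between -0.056 and -0.02 m) or (y of slot_thick in the frame of receiving_rack between 0.018 and 0.058 m and y of thick in the frame of clean_rack between 0.02 and 0.056 m) or (y of slot_thick in the frame of receiving_rack between 0.094 and 0.134 m and y of thick in the frame of clean_rack between 0.096 and 0.132 m)) and x of thick in the frame of clean_rack between -0.029 and 0.029 m and z of thick in the frame of clean_rack between 0.006 and 0.016 m and angle between each of thick, tall, small, wide's own z axis and vertical below 0.12 rad and angle between the x axis of each of thick, tall, small, wide and the x axis of clean_rack, either way round below 0.2 rad and linear speed of each of thick, tall, small, wide below 0.03 m/s and angular speed of each of thick, tall, small, wide below 0.2 rad/s and ((y of slot_tall in the frame of receiving_rack between -0.134 and -0.094 m and y of tall in the frame of clean_rack between -0.132 and -0.096 m) or (y of slot_tall in the frame of receiving_rack between -0.058 and -0.018 m and y of tall in the frame of clean_rack between -0.056 and -0.02 m) or (y of slot_tall in the frame of receiving_rack between 0.018 and 0.058 m and y of tall in the frame of clean_rack between 0.02 and 0.056 m) or (y of slot_tall in the frame of receiving_rack between 0.094 and 0.134 m and y of tall in the frame of clean_rack between 0.096 and 0.132 m)) and x of tall in the frame of clean_rack between -0.031 and 0.031 m and z of tall in the frame of clean_rack between 0.006 and 0.016 m and ((y of slot_small in the frame of receiving_rack between -0.134 and -0.094 m and y of small in the frame of clean_rack between -0.132 and -0.096 m) or (y of slot_small in the frame of receiving_rack between -0.058 and -0.018 m and y of small in the frame of clean_rack between -0.056 and -0.02 m) or (y of slot_small in the frame of receiving_rack between 0.018 and 0.058 m and y of small in the frame of clean_rack between 0.02 and 0.056 m) or (y of slot_small in the frame of receiving_rack between 0.094 and 0.134 m and y of small in the frame of clean_rack between 0.096 and 0.132 m)) and x of small in the frame of clean_rack between -0.041 and 0.041 m and z of small in the frame of clean_rack between 0.006 and 0.016 m and ((y of slot_wide in the frame of receiving_rack between -0.134 and -0.094 m and y of wide in the frame of clean_rack between -0.132 and -0.096 m) or (y of slot_wide in the frame of receiving_rack between -0.058 and -0.018 m and y of wide in the frame of clean_rack between -0.056 and -0.02 m) or (y of slot_wide in the frame of receiving_rack between 0.018 and 0.058 m and y of wide in the frame of clean_rack between 0.02 and 0.056 m) or (y of slot_wide in the frame of receiving_rack between 0.094 and 0.134 m and y of wide in the frame of clean_rack between 0.096 and 0.132 m)) and x of wide in the frame of clean_rack between -0.016 and 0.016 m and z of wide in the frame of clean_rack between 0.006 and 0.016 m); the robot touches nothing.
It fails at once if a register is tipped over (more than 0.6 rad from upright) (angle between any of thick, tall, small, wide's own z axis and vertical above 0.6 rad).
It fails at once if a register is dropped (faster than 0.6 m/s, a fall of about 2 cm, while no finger touches it) ((linear speed of thick above 0.6 m/s and contact force between the fingers and thick below 0.05 N) or (linear speed of tall above 0.6 m/s and contact force between the fingers and tall below 0.05 N) or (linear speed of small above 0.6 m/s and contact force between the fingers and small below 0.05 N) or (linear speed of wide above 0.6 m/s and contact force between the fingers and wide below 0.05 N)).
It also fails if it takes over 136 s, if anything falls off the work surface, if the arm or the gripper's body presses on something with over 40 N, if the wrist force passes 120 N, or if a joint passes its speed limit or range.

## Working session

There is one attempt and no reset: what is moved stays moved. The work goes in short steps, Python scripts to look and compute and a tool call to move; the robot and the scene stay as the last step left them, time stands still between calls to the robot, and variables do not carry over. Pictures are saved under pics/ and viewed, at most 14 in all, crops included, and the job is handed in when it is done.

Besides the shell and the picture viewer there is one more tool, called as name(argument=value, ...) on one line, values as JSON. drive_tool: Moves the arm, as the interface text tells. Its arguments: {"type":"object","properties":{"commands":{"type":"array","items":{"type":"object","properties":{"rotation":{"type":"array","items":{"type":"number"}},"translation":{"type":"array","items":{"type":"number"}},"grip":{"type":"number"}}}}},"required":["commands"]}

```bash
mkdir -p pics; python3 - <<'E'
from rig import bot
import cv2,numpy as np
print(bot.get_state())
for n in("scene","top"):
    d=bot.get_image(n);cv2.imwrite(f"pics/{n}0.png",d["pixels"][:,:,::-1]);print(n,d["K"],d["R"],d["t"])
E
```

```text
{'clock': 0.0, 'qpos': array([62.28598324, 26.90041915, -2.78513201, 87.87700142,  1.38077916,
       65.3739864 , -4.71516374]), 'dq': array([ 0.02305444, -0.04025137,  0.02095245, -0.06283008,  0.03299774,
       -0.02658756, -0.0570754 ]), 'joint_efforts': array([ 4.40895174e-04, -5.10308683e+01, -4.64881060e-02, -2.37716317e+01,
        1.06852484e-02,  7.41057418e-03,  1.96157117e-06]), 'ee_pos': array([ 0.29625372, -0.60580789,  0.21770064]), 'orientation': array([-1.79882218e+02,  3.96843743e-03,  2.60610608e+01]), 'wrist_force': array([-0.66565048,  0.10310314,  0.37665262]), 'wrist_torque': array([-0.02206161,  0.03447049, -0.03593005]), 'finger_force': 0.0, 'finger_gap': 0.08557864299751416}
scene [[393.21964982   0.         255.90870877]
 [  0.         393.21964982 189.43504262]
 [  0.           0.           1.        ]] [[ 0.51205926  0.85888754  0.01036843]
 [ 0.6188793  -0.36054459 -0.697851  ]
 [-0.59563725  0.36375787 -0.71616792]] [-0.23641742 -0.18643963  1.53851206]
top [[424.36426113   0.         250.44873946]
 [  0.         424.36426113 200.98605367]
 [  0.           0.           1.        ]] [[-0.02500055 -0.99968232  0.00319802]
 [-0.99798512  0.02477124 -0.05841305]
 [ 0.05831528 -0.00465194 -0.99828738]] [0.0704059  0.38562129 1.13732467]
```

View pics/scene0.png

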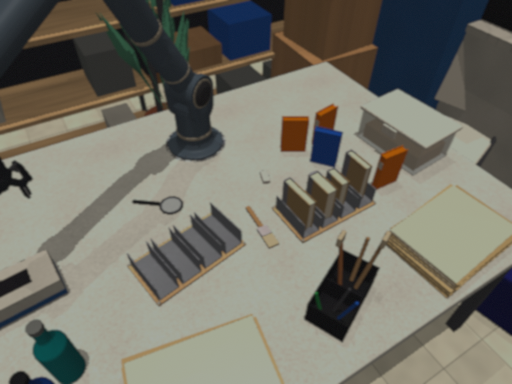

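View pics/top0.png

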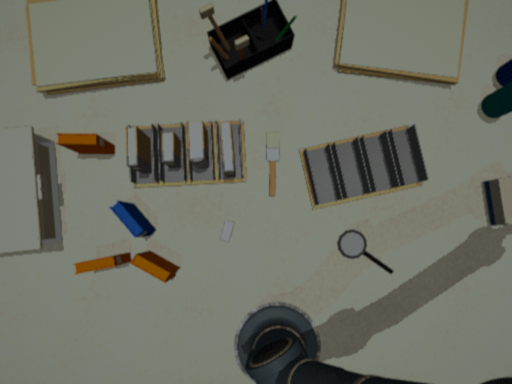

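The scene view shows the full receiving rack on the robot's left (top view about 185,155), with the empty clean rack on its right (about 365,165). The blue and orange look-alikes stand outside the racks. I'll enlarge both racks.

```bash
python3 - <<'E'
import cv2,numpy as np
a=cv2.imread("pics/top0.png")
x=cv2.resize(a[110:200,115:255],None,fx=5,fy=5,interpolation=cv2.INTER_CUBIC);cv2.imwrite("pics/c1.png",x)
x=cv2.resize(a[115:215,290:435],None,fx=5,fy=5,interpolation=cv2.INTER_CUBIC);cv2.imwrite("pics/c2.png",x)
E
```

```text
(no output)
```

View pics/c1.png

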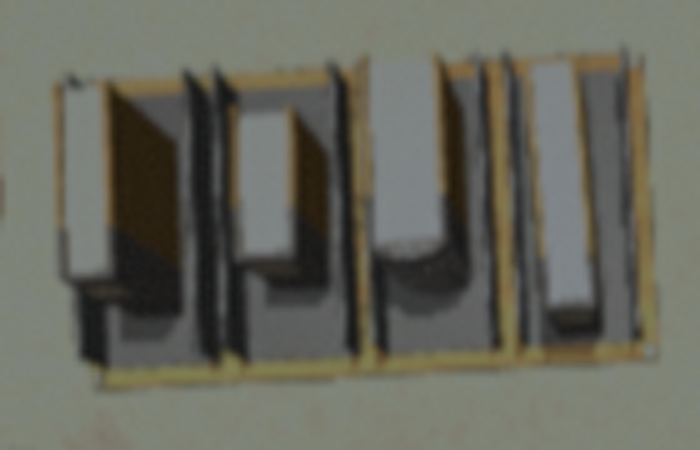

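View pics/c2.png

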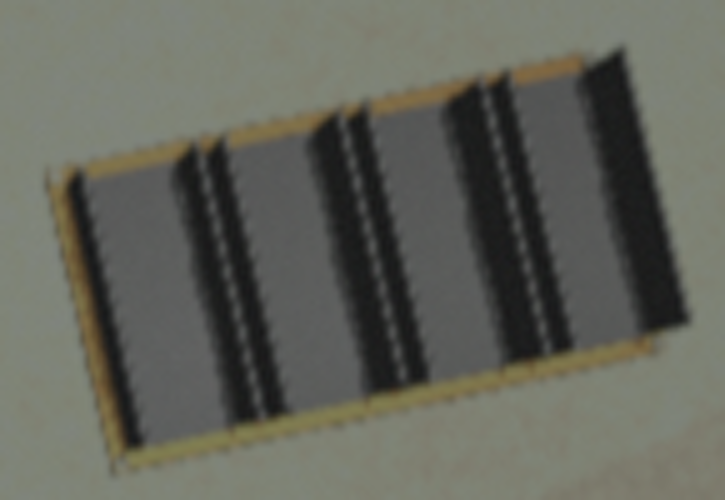

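Left to right in c1: tall (crop 85,180), small (265,185), thick (405,150, round spine), wide (565,185, longest). These fit the sizes given; the blue and orange volumes lie outside the rack. c2 shows the clean rack with its four empty channels, turned about 13°.

```bash
cat > h.py <<'E'
import numpy as np,cv2
from rig import bot
def ray(d,uv,z):
    K,R,t=(np.array(d[k]) for k in("K","R","t")); c=-R.T@t
    v=R.T@np.linalg.inv(K)@np.array([uv[0],uv[1],1.]); return c+v*(z-c[2])/v[2]
def proj(d,X):
    p=np.array(d["K"])@(np.array(d["R"])@np.array(X)+np.array(d["t"])); return p[:2]/p[2]
def rel(x,y,z,yaw):
    s=bot.get_state(); p=s["ee_pos"]; a=np.radians(s["orientation"][2]); 
    r=(np.radians(yaw)-a+np.pi)%(2*np.pi)-np.pi
    D=np.array([x,y,z])-p
    def loc(a): c,s_=np.cos(a),np.sin(a); return np.round([c*D[0]+s_*D[1], s_*D[0]-c*D[1], -D[2]],4)
    print("pos",p.round(4),"rpy",s["orientation"].round(1),"clk",round(s["clock"],1),"now-axes",loc(a),"after-turn",loc(np.radians(yaw)),"tool rz",round(-r,4))
E
python3 - <<'E'
from h import *
d=bot.get_image("top")
o=np.array([115,110])
def w(p,o,z): return [ray(d,np.array(q)/5+o-.4,z) for q in p]
for n,p,z in [("tall",[(66,84),(107,82),(110,275),(68,278)],.157),("small",[(236,112),(294,110),(296,262),(240,266)],.123),
 ("thick",[(368,58),(441,56),(443,246),(374,250)],.141),("wide",[(530,62),(578,60),(597,306),(547,308)],.129)]:
    P=np.array(w(p,o,z)); f=(P[0]+P[1])/2-(P[2]+P[3])/2
    print(n,P.mean(0).round(4),"yaw",np.degrees(np.arctan2(f[1],f[0])).round(1),"len",np.linalg.norm(f).round(4),"th",np.linalg.norm(P[0]-P[1]).round(4),np.linalg.norm(P[3]-P[2]).round(4))
P=w([(118,468),(660,348),(52,188)],np.array([290,115]),.006); print(np.round(P,4))
e=P[0]-P[1];print(np.linalg.norm(e),np.degrees(np.arctan2(-e[0],e[1])),np.linalg.norm(P[2]-P[0]))
print("centre",(P[1]+P[2])/2)
P=w([(118,468-0),(100,388),(655,355)],o,.006)
P=w([(100,385),(655,355)],o,.006);e=P[0]-P[1];print("rec",np.linalg.norm(e),np.degrees(np.arctan2(-e[0],e[1])))
rel(.55,-.2,.32,0)
E
```

```text
tall [0.5179 0.3394 0.157 ] yaw 0.2 len 0.0929 th 0.0195 0.0199
small [0.5185 0.2609 0.123 ] yaw 0.3 len 0.076 th 0.0286 0.0275
thick [0.5306 0.1896 0.141 ] yaw 0.2 len 0.0934 th 0.0354 0.0333
wide [0.5157 0.1148 0.129 ] yaw 2.9 len 0.1218 th 0.0236 0.0244
[[ 0.3637 -0.1092  0.006 ]
 [ 0.4218 -0.4072  0.006 ]
 [ 0.518  -0.0782  0.006 ]]
0.30362863841218307 11.03844314736832 0.15733647788176414
centre [ 0.46989232 -0.24271807  0.006     ]
rec 0.3025235682019754 1.695208365990858
pos [ 0.2963 -0.606   0.218 ] rpy [-179.9    0.    26.1] clk 0.1 now-axes [ 0.4062 -0.2532 -0.102 ] after-turn [ 0.2537 -0.406  -0.102 ] tool rz 0.4548
```

drive_tool(commands=[{"rotation":[0,0,0.114],"translation":[0,0,0],"grip":0.3},{"rotation":[0,0,0.114],"translation":[0,0,0],"grip":0.3},{"rotation":[0,0,0.114],"translation":[0,0,0],"grip":0.3},{"rotation":[0,0,0.113],"translation":[0,0,0],"grip":0.3},{"rotation":[0,0,0],"translation":[0.022,-0.026,-0.02],"grip":0.3},{"rotation":[0,0,0],"translation":[0.022,-0.026,-0.02],"grip":0.3},{"rotation":[0,0,0],"translation":[0.022,-0.026,-0.02],"grip":0.3},{"rotation":[0,0,0],"translation":[0.022,-0.026,-0.02],"grip":0.3},{"rotation":[0,0,0],"translation":[0.022,-0.026,-0.02],"grip":0.3},{"rotation":[0,0,0],"translation":[0.022,-0.026,-0.02],"grip":0.3},{"rotation":[0,0,0],"translation":[0.022,-0.026,-0.02],"grip":0.3},{"rotation":[0,0,0],"translation":[0.02,-0.026,-0.02],"grip":0.3}])

```text
clock: 1.15
ee_pos: [0.4715, -0.3966, 0.3796]
orientation: [-180.0, 0.0, 0.0]
wrist_force: [1.2, -0.6, 0.4]
finger_gap: 0.0555
finger_force: 0.0
```

drive_tool(commands=[{"rotation":[0,0,0],"translation":[0,-0.035,-0.01],"grip":0.3},{"rotation":[0,0,0],"translation":[0,-0.035,-0.01],"grip":0.3},{"rotation":[0,0,0],"translation":[0,-0.035,0],"grip":0.3},{"rotation":[0,0,0],"translation":[0,-0.035,0],"grip":0.3},{"rotation":[0,0,0],"translation":[0,-0.015,0],"grip":0.3},{"rotation":[0,0,0],"translation":[0,0,0],"grip":0.3},{"rotation":[0,0,0],"translation":[0,0,0],"grip":0.3}])

```text
clock: 1.73
ee_pos: [0.4706, -0.243, 0.3989]
orientation: [180.0, -0.0, 0.1]
wrist_force: [-0.4, -0.3, -1.2]
finger_gap: 0.0555
finger_force: 0.0
```

```bash
python3 - <<'E'
from h import *
rel(.47,-.243,.4,0)
d=bot.get_image("wrist");np.save("pics/w1.npy",d,allow_pickle=True);cv2.imwrite("pics/w1.png",d["pixels"][:,:,::-1])
print(d["R"],d["t"])
E
```

```text
pos [ 0.4706 -0.243   0.3989] rpy [ 1.8e+02 -0.0e+00  1.0e-01] clk 1.7 now-axes [-0.0006  0.     -0.0011] after-turn [-0.0006  0.     -0.0011] tool rz 0.0014
[[ 1.09472092e-03 -9.99999305e-01  4.36756058e-04]
 [-9.45130036e-01 -8.91969022e-04  3.26693158e-01]
 [-3.26692541e-01 -7.70429101e-04 -9.45130356e-01]] [-0.24373176  0.34256553  0.70489272]
```

View pics/w1.png

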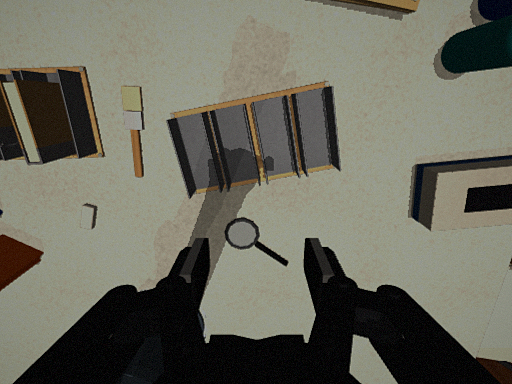

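w1 shows the clean rack from about (168,120) and (328,83) at the back to (190,195) and (338,168) at the front.

```bash
python3 - <<'E'
from h import *
def fit(d,x0,x1,y0,y1,z):
    hsv=cv2.cvtColor(d["pixels"],cv2.COLOR_RGB2HSV)
    m=np.zeros(hsv.shape[:2],bool); m[y0:y1,x0:x1]=True
    m&=(hsv[...,1]>110)&(hsv[...,0]>8)&(hsv[...,0]<28)&(hsv[...,2]>70)
    v,u=np.nonzero(m); P=np.array([ray(d,(a,b),z)[:2] for a,b in zip(u,v)],np.float32)
    r=cv2.minAreaRect(P); print(len(P),r, cv2.boxPoints(r).round(3).tolist())
    o=cv2.resize((m*255).astype(np.uint8)[y0:y1,x0:x1],None,fx=3,fy=3,interpolation=0)
    i=cv2.resize(d["pixels"][y0:y1,x0:x1,::-1],None,fx=4,fy=4,interpolation=cv2.INTER_CUBIC); return o,i
d=np.load("pics/w1.npy",allow_pickle=True).item()
a,i=fit(d,155,350,75,205,.008)
t=bot.get_image("top"); fit(t,290,435,112,215,.008)
cv2.imwrite("pics/c3.png",i)
E
```

```text
1815 ((0.4746788740158081, -0.2426505833864212), (0.16905759274959564, 0.3052489459514618), 11.0489501953125) [[0.3619999885559082, -0.10899999737739563], [0.42100000381469727, -0.4090000092983246], [0.5870000123977661, -0.37599998712539673], [0.527999997138977, -0.07699999958276749]]
305 ((0.4726569950580597, -0.23719944059848785), (0.16477081179618835, 0.2970191538333893), 11.741073608398438) [[0.3619999885559082, -0.10899999737739563], [0.421999990940094, -0.39899998903274536], [0.5839999914169312, -0.3659999966621399], [0.5230000019073486, -0.07500000298023224]]
```

View pics/c3.png

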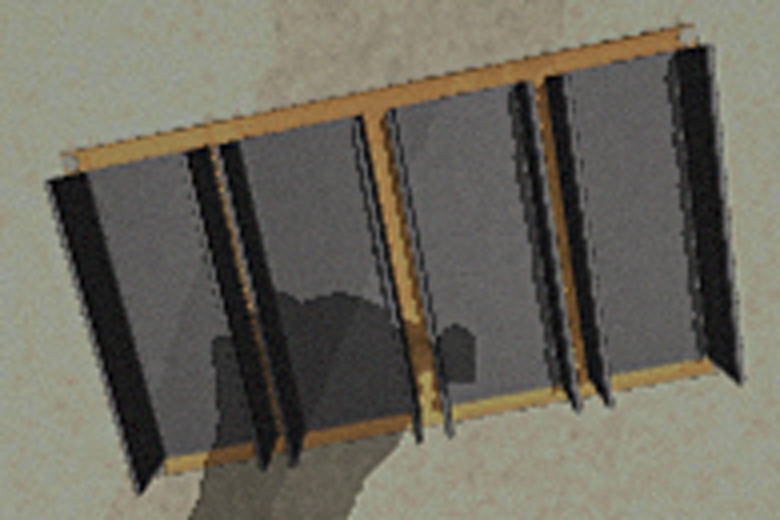

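c3 confirms the board fit: centre about (0.475, -0.243), yaw 11°. Next I'll move over the receiving rack.

drive_tool(commands=[{"rotation":[0,0,0],"translation":[0.003,-0.038,0],"grip":0.3},{"rotation":[0,0,0],"translation":[0.003,-0.038,0],"grip":0.3},{"rotation":[0,0,0],"translation":[0.003,-0.038,0],"grip":0.3},{"rotation":[0,0,0],"translation":[0.003,-0.038,0],"grip":0.3},{"rotation":[0,0,0],"translation":[0.003,-0.038,0],"grip":0.3},{"rotation":[0,0,0],"translation":[0.003,-0.038,0],"grip":0.3},{"rotation":[0,0,0],"translation":[0.003,-0.038,0],"grip":0.3},{"rotation":[0,0,0],"translation":[0.003,-0.038,0],"grip":0.3},{"rotation":[0,0,0],"translation":[0.003,-0.038,0],"grip":0.3},{"rotation":[0,0,0],"translation":[0.003,-0.038,0],"grip":0.3},{"rotation":[0,0,0],"translation":[0,-0.038,0],"grip":0.3},{"rotation":[0,0,0],"translation":[0,-0.038,0],"grip":0.3}])

```text
clock: 2.83
ee_pos: [0.502, 0.2125, 0.3983]
orientation: [180.0, 0.0, -0.2]
wrist_force: [1.2, -0.2, -0.1]
finger_gap: 0.0559
finger_force: 0.0
```

drive_tool(commands=[{"rotation":[0,0,0],"translation":[0,-0.03,0],"grip":0.3},{"rotation":[0,0,0],"translation":[0,-0.01,0],"grip":0.3},{"rotation":[0,0,0],"translation":[0,0,0],"grip":0.3},{"rotation":[0,0,0],"translation":[0,0,0],"grip":0.3}])

```text
clock: 3.17
ee_pos: [0.5018, 0.2509, 0.3981]
orientation: [179.9, 0.0, -0.1]
wrist_force: [0.3, -0.3, 0.4]
finger_gap: 0.0554
finger_force: 0.0
```

```bash
python3 - <<'E'
from h import *
print(bot.get_state()["qpos"].round(1))
rel(.518,.34,.3,0)
d=bot.get_image("wrist");np.save("pics/w2.npy",d,allow_pickle=True)
c=[proj(d,(.52,y,.13)) for y in(.34,.115)];print(c)
cv2.imwrite("pics/w2.png",cv2.resize(d["pixels"][:240,60:460,::-1],None,fx=2,fy=2,interpolation=cv2.INTER_CUBIC))
E
```

```text
[  -6.1   12.5  -30.6   86.6    6.4   82.7 -127. ]
pos [0.5018 0.2509 0.3981] rpy [ 1.799e+02  0.000e+00 -1.000e-01] clk 3.2 now-axes [ 0.016  -0.0892  0.0981] after-turn [ 0.0162 -0.0891  0.0981] tool rz -0.0023
[array([198.86444163, 143.27842425]), array([343.10217494, 142.86275845])]
```

View pics/w2.png

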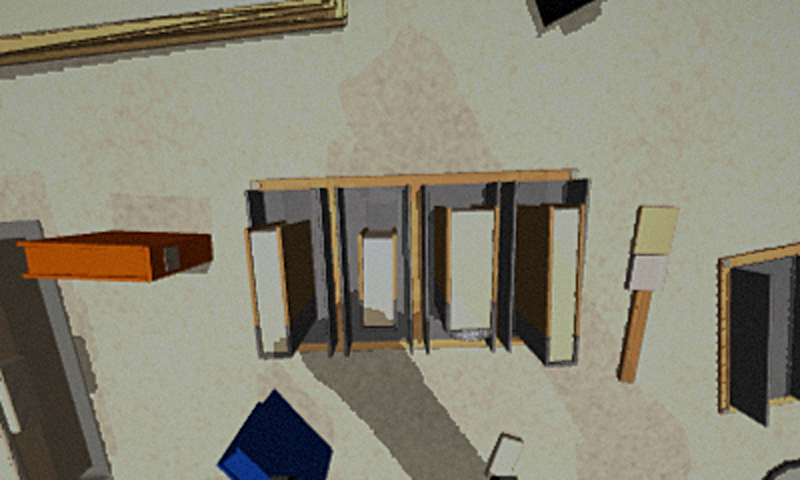

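w2 shows all four registers' tops (view px): tall (270,290), small (378,280), thick (472,270), wide (563,285).

```bash
python3 - <<'E'
from h import *
d=np.load("pics/w2.npy",allow_pickle=True).item()
for n,p,z in [("tall",[(246,229),(286,225),(296,350),(260,355)],.157),("small",[(359,233),(397,231),(397,328),(360,327)],.123),
 ("thick",[(447,208),(499,208),(498,334),(445,333)],.141),("wide",[(548,207),(585,207),(577,363),(546,363)],.129)]:
    P=np.array([ray(d,(a/2+60-.25,b/2-.25),z) for a,b in p]); f=(P[0]+P[1])/2-(P[2]+P[3])/2
    print(n,P.mean(0).round(4),"yaw",np.degrees(np.arctan2(f[1],f[0])).round(1),"len",np.linalg.norm(f).round(4),"th",np.linalg.norm(P[0]-P[1]).round(4),np.linalg.norm(P[3]-P[2]).round(4))
E
```

```text
tall [0.5205 0.339  0.157 ] yaw 1.1 len 0.0917 th 0.0285 0.0279
small [0.5234 0.2621 0.123 ] yaw -0.4 len 0.0748 th 0.0292 0.0301
thick [0.5318 0.1908 0.141 ] yaw 1.9 len 0.0933 th 0.0377 0.0415
wide [0.5179 0.1167 0.129 ] yaw 3.9 len 0.1218 th 0.0276 0.0254
```

drive_tool(commands=[{"rotation":[0,0,0],"translation":[0.006,-0.03,0.02],"grip":0.3},{"rotation":[0,0,0],"translation":[0.006,-0.03,0.02],"grip":0.3},{"rotation":[0,0,0],"translation":[0.005,-0.028,0.02],"grip":0.3},{"rotation":[0,0,0],"translation":[0,0,0.03],"grip":0.3},{"rotation":[0,0,0],"translation":[0,0,0.03],"grip":0.3},{"rotation":[0,0,0],"translation":[0,0,0.03],"grip":0.3},{"rotation":[0,0,0],"translation":[0,0,0.03],"grip":0.3},{"rotation":[0,0,0],"translation":[0,0,0.03],"grip":0.3},{"rotation":[0,0,0],"translation":[0,0,0.03],"grip":0.3},{"rotation":[0,0,0],"translation":[0,0,0.02],"grip":0.3},{"rotation":[0,0,0],"translation":[0,0,0],"grip":0.3},{"rotation":[0,0,0],"translation":[0,0,0],"grip":0.3}])

```text
clock: 4.22
ee_pos: [0.5188, 0.3379, 0.1383]
orientation: [179.9, 0.0, -0.2]
wrist_force: [-0.0, 0.1, -0.2]
finger_gap: 0.0558
finger_force: 0.0
```

drive_tool(commands=[{"grip":-1,"rotation":[0,0,0],"translation":[0,0,0]},{"grip":-1,"rotation":[0,0,0],"translation":[0,0,0]},{"grip":-1,"rotation":[0,0,0],"translation":[0,0,0]},{"grip":-1,"rotation":[0,0,0],"translation":[0,0,0]},{"grip":-1,"rotation":[0,0,0],"translation":[0,0,0]},{"grip":-1,"rotation":[0,0,0],"translation":[0,0,0]},{"grip":-1,"rotation":[0,0,0],"translation":[0,0,0]},{"grip":-1,"rotation":[0,0,0],"translation":[0,0,0]}])

```text
clock: 4.88
ee_pos: [0.5192, 0.3416, 0.1413]
orientation: [-179.9, -0.2, -0.0]
wrist_force: [-0.3, -0.6, 6.4]
finger_gap: 0.0231
finger_force: 58.7
```

drive_tool(commands=[{"grip":-1,"rotation":[0,0,0],"translation":[0,0,-0.005]},{"grip":-1,"rotation":[0,0,0],"translation":[0,0,-0.01]},{"grip":-1,"rotation":[0,0,0],"translation":[0,0,-0.015]},{"grip":-1,"rotation":[0,0,0],"translation":[0,0,-0.02]},{"grip":-1,"rotation":[0,0,0],"translation":[0,0,-0.02]},{"grip":-1,"rotation":[0,0,0],"translation":[0,0,-0.02]},{"grip":-1,"rotation":[0,0,0],"translation":[0,0,-0.02]},{"grip":-1,"rotation":[0,0,0],"translation":[0,0,-0.02]},{"grip":-1,"rotation":[0,0,0],"translation":[0,0,-0.02]},{"grip":-1,"rotation":[0,0,0],"translation":[0,0,-0.02]},{"grip":-1,"rotation":[0,0,0],"translation":[0,0,-0.01]},{"grip":-1,"rotation":[0,0,0],"translation":[0,0,0]}])

```text
clock: 5.88
ee_pos: [0.5182, 0.3415, 0.3217]
orientation: [-179.8, -0.2, 0.0]
wrist_force: [0.8, 0.7, -0.8]
finger_gap: 0.0232
finger_force: 59.0
```

```bash
python3 - <<'E'
from h import *
rel(.453,-.131,.31,11)
d=bot.get_image("wrist");cv2.imwrite("pics/w3.png",d["pixels"][:,:,::-1])
E
```

```text
pos [0.5182 0.3415 0.3217] rpy [-179.8   -0.2    0. ] clk 5.9 now-axes [-0.0652  0.4725  0.0117] after-turn [-0.1542  0.4514  0.0117] tool rz -0.192
```

View pics/w3.png

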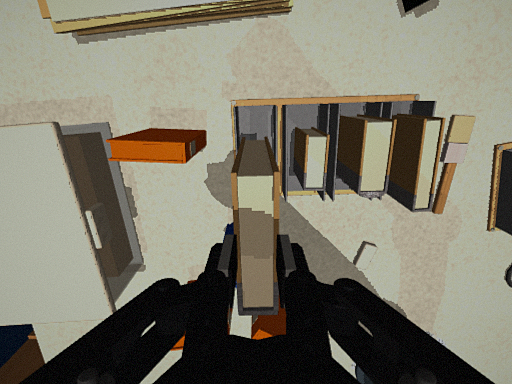

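w3 shows the tall register held upright between the fingers at (258,220) and clear of the rack.

drive_tool(commands=[{"grip":-1,"rotation":[0,0,0],"translation":[-0.005,0.02,0]},{"grip":-1,"rotation":[0,0,0],"translation":[-0.005,0.036,0]},{"grip":-1,"rotation":[0,0,0],"translation":[-0.005,0.036,0]},{"grip":-1,"rotation":[0,0,0],"translation":[-0.005,0.036,0]},{"grip":-1,"rotation":[0,0,0],"translation":[-0.005,0.036,0]},{"grip":-1,"rotation":[0,0,0],"translation":[-0.005,0.036,0]},{"grip":-1,"rotation":[0,0,0],"translation":[-0.005,0.036,0]},{"grip":-1,"rotation":[0,0,0],"translation":[-0.005,0.036,0]},{"grip":-1,"rotation":[0,0,0],"translation":[-0.005,0.036,0]},{"grip":-1,"rotation":[0,0,0],"translation":[-0.005,0.036,0]},{"grip":-1,"rotation":[0,0,0],"translation":[-0.005,0.036,0]},{"grip":-1,"rotation":[0,0,0],"translation":[-0.005,0.036,0]}])

```text
clock: 6.93
ee_pos: [0.4559, -0.0771, 0.3172]
orientation: [-180.0, 0.2, -0.0]
wrist_force: [1.2, -1.1, -2.3]
finger_gap: 0.0231
finger_force: 59.1
```

drive_tool(commands=[{"grip":-1,"rotation":[0,0,0],"translation":[-0.005,0.036,0]},{"grip":-1,"rotation":[0,0,0],"translation":[0,0.02,0]},{"grip":-1,"rotation":[0,0,-0.064],"translation":[0,0,0]},{"grip":-1,"rotation":[0,0,-0.064],"translation":[0,0,0]},{"grip":-1,"rotation":[0,0,-0.064],"translation":[0,0,0]},{"grip":-1,"rotation":[0,0,0],"translation":[0,0,0]},{"grip":-1,"rotation":[0,0,0],"translation":[0,0,0]}])

```text
clock: 7.52
ee_pos: [0.4518, -0.1313, 0.3175]
orientation: [-179.9, 0.1, 10.9]
wrist_force: [-0.1, 0.4, -2.3]
finger_gap: 0.0228
finger_force: 59.2
```

```bash
python3 - <<'E'
from h import *
rel(.453,-.131,.1425,11)
E
```

```text
pos [ 0.4518 -0.1313  0.3175] rpy [-1.799e+02  1.000e-01  1.090e+01] clk 7.5 now-axes [ 0.0012 -0.      0.175 ] after-turn [ 0.0012 -0.      0.175 ] tool rz -0.0018
```

drive_tool(commands=[{"grip":-1,"rotation":[0,0,0],"translation":[0.001,0,0.02]},{"grip":-1,"rotation":[0,0,0],"translation":[0,0,0.025]},{"grip":-1,"rotation":[0,0,0],"translation":[0,0,0.025]},{"grip":-1,"rotation":[0,0,0],"translation":[0,0,0.025]},{"grip":-1,"rotation":[0,0,0],"translation":[0,0,0.02]},{"grip":-1,"rotation":[0,0,0],"translation":[0,0,0.02]},{"grip":-1,"rotation":[0,0,0],"translation":[0,0,0.015]},{"grip":-1,"rotation":[0,0,0],"translation":[0,0,0.012]},{"grip":-1,"rotation":[0,0,0],"translation":[0,0,0.006]},{"grip":-1,"rotation":[0,0,0],"translation":[0,0,0]},{"grip":-1,"rotation":[0,0,0],"translation":[0,0,0]}])

```text
clock: 8.43
ee_pos: [0.4537, -0.1311, 0.1508]
orientation: [-180.0, 0.0, 11.0]
wrist_force: [-0.2, 0.6, -2.3]
finger_gap: 0.0232
finger_force: 59.2
```

drive_tool(commands=[{"grip":-1,"rotation":[0,0,0],"translation":[0,0,0.003]},{"grip":-1,"rotation":[0,0,0],"translation":[0,0,0.003]},{"grip":-1,"rotation":[0,0,0],"translation":[0,0,0]},{"grip":-1,"rotation":[0,0,0],"translation":[0,0,0]}])

```text
clock: 8.77
ee_pos: [0.4537, -0.1313, 0.145]
orientation: [180.0, -0.0, 11.0]
wrist_force: [0.3, 0.8, -2.4]
finger_gap: 0.023
finger_force: 59.2
```

```bash
python3 - <<'E'
from h import *
rel(.453,-.131,.1413,11)
d=bot.get_image("scene");cv2.imwrite("pics/s3.png",cv2.resize(d["pixels"][150:310,110:310,::-1],None,fx=4,fy=3.7,interpolation=cv2.INTER_CUBIC))
E
```

```text
pos [ 0.4537 -0.1313  0.145 ] rpy [180.  -0.  11.] clk 8.8 now-axes [-0.0006 -0.0004  0.0037] after-turn [-0.0006 -0.0004  0.0037] tool rz -0.0003
```

View pics/s3.png

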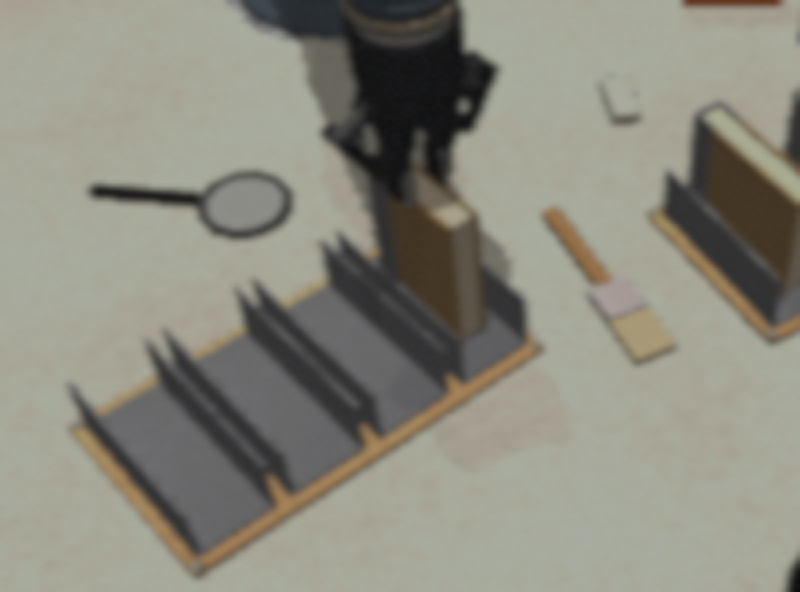

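s3 shows the tall register, at about (440,260) in the crop, standing inside the leftmost clean slot just above the floor. I'll lower it until it touches.

drive_tool(commands=[{"grip":-1,"rotation":[0,0,0],"translation":[0,0,0.002]},{"grip":-1,"rotation":[0,0,0],"translation":[0,0,0.002]},{"grip":-1,"rotation":[0,0,0],"translation":[0,0,0]},{"grip":-1,"rotation":[0,0,0],"translation":[0,0,0]}])

```text
clock: 9.15
ee_pos: [0.4539, -0.1314, 0.1413]
orientation: [180.0, -0.0, 11.0]
wrist_force: [-1.8, 0.1, 3.4]
finger_gap: 0.0231
finger_force: 60.0
```

drive_tool(commands=[{"grip":-1,"rotation":[0,0,0],"translation":[0,0,0.001]},{"grip":-1,"rotation":[0,0,0],"translation":[0,0,0.001]},{"grip":-1,"rotation":[0,0,0],"translation":[0,0,0]}])

```text
clock: 9.4
ee_pos: [0.4545, -0.1316, 0.1413]
orientation: [179.9, -0.1, 11.0]
wrist_force: [-5.6, 0.4, 18.5]
finger_gap: 0.0228
finger_force: 62.0
```

drive_tool(commands=[{"grip":-1,"rotation":[0,0,0],"translation":[0,0,-0.001]},{"grip":-0.3,"rotation":[0,0,0],"translation":[0,0,0]},{"grip":0,"rotation":[0,0,0],"translation":[0,0,0]},{"grip":0.25,"rotation":[0,0,0],"translation":[0,0,0]},{"grip":0.25,"rotation":[0,0,0],"translation":[0,0,0]},{"grip":0.25,"rotation":[0,0,0],"translation":[0,0,0]},{"grip":0.25,"rotation":[0,0,0],"translation":[0,0,0]},{"grip":0.25,"rotation":[0,0,0],"translation":[0,0,0]}])

```text
clock: 10.07
ee_pos: [0.4536, -0.1312, 0.1397]
orientation: [-180.0, 0.0, 11.0]
wrist_force: [-0.6, -0.2, -0.4]
finger_gap: 0.0538
finger_force: 0.0
```

drive_tool(commands=[{"grip":0.3,"rotation":[0,0,0],"translation":[0,0,-0.01]},{"grip":0.3,"rotation":[0,0,0],"translation":[0,0,-0.02]},{"grip":0.3,"rotation":[0,0,0],"translation":[0,0,-0.03]},{"grip":0.3,"rotation":[0,0,0],"translation":[0,0,-0.03]},{"grip":0.3,"rotation":[0,0,0],"translation":[0,0,-0.03]},{"grip":0.3,"rotation":[0,0,0],"translation":[0,0,-0.03]},{"grip":0.3,"rotation":[0,0,0.064],"translation":[0,0,0]},{"grip":0.3,"rotation":[0,0,0.064],"translation":[0,0,0]},{"grip":0.3,"rotation":[0,0,0.064],"translation":[0,0,0]},{"grip":0.3,"rotation":[0,0,0],"translation":[0,0,0]}])

```text
clock: 10.9
ee_pos: [0.4536, -0.1312, 0.2908]
orientation: [180.0, -0.1, -0.1]
wrist_force: [-0.8, 0.5, 0.1]
finger_gap: 0.0553
finger_force: 0.0
```

```bash
python3 - <<'E'
from h import *
rel(.521,.2615,.24,0)
E
```

```text
pos [ 0.4536 -0.1312  0.2908] rpy [ 1.8e+02 -1.0e-01 -1.0e-01] clk 10.9 now-axes [ 0.0669 -0.3928  0.0508] after-turn [ 0.0674 -0.3927  0.0508] tool rz -0.0012
```

drive_tool(commands=[{"grip":0.3,"rotation":[0,0,0],"translation":[0.006,-0.033,0]},{"grip":0.3,"rotation":[0,0,0],"translation":[0.006,-0.033,0]},{"grip":0.3,"rotation":[0,0,0],"translation":[0.006,-0.033,0]},{"grip":0.3,"rotation":[0,0,0],"translation":[0.006,-0.033,0]},{"grip":0.3,"rotation":[0,0,0],"translation":[0.006,-0.033,0]},{"grip":0.3,"rotation":[0,0,0],"translation":[0.006,-0.033,0]},{"grip":0.3,"rotation":[0,0,0],"translation":[0.006,-0.033,0]},{"grip":0.3,"rotation":[0,0,0],"translation":[0.006,-0.033,0]},{"grip":0.3,"rotation":[0,0,0],"translation":[0.006,-0.033,0]},{"grip":0.3,"rotation":[0,0,0],"translation":[0.006,-0.033,0]},{"grip":0.3,"rotation":[0,0,0],"translation":[0.007,-0.033,0]},{"grip":0.3,"rotation":[0,0,0],"translation":[0,-0.03,0]}])

```text
clock: 11.9
ee_pos: [0.5215, 0.2635, 0.29]
orientation: [-180.0, -0.0, 0.1]
wrist_force: [0.1, -0.3, 0.3]
finger_gap: 0.0555
finger_force: 0.0
```

drive_tool(commands=[{"grip":0.3,"rotation":[0,0,0],"translation":[0,0,0.01]},{"grip":0.3,"rotation":[0,0,0],"translation":[0,0,0.02]},{"grip":0.3,"rotation":[0,0,0],"translation":[0,0,0.03]},{"grip":0.3,"rotation":[0,0,0],"translation":[0,0,0.03]},{"grip":0.3,"rotation":[0,0,0],"translation":[0,0,0.03]},{"grip":0.3,"rotation":[0,0,0],"translation":[0,0,0.03]},{"grip":0.3,"rotation":[0,0,0],"translation":[0,0,0.02]},{"grip":0.3,"rotation":[0,0,0],"translation":[0,0,0.016]},{"grip":0.3,"rotation":[0,0,0],"translation":[0,0,0]},{"grip":0.3,"rotation":[0,0,0],"translation":[0,0,0]}])

```text
clock: 12.73
ee_pos: [0.5204, 0.2614, 0.1035]
orientation: [180.0, 0.1, 0.0]
wrist_force: [0.5, 0.5, 0.2]
finger_gap: 0.0553
finger_force: 0.0
```

drive_tool(commands=[{"grip":-1,"rotation":[0,0,0],"translation":[0,0,0]},{"grip":-1,"rotation":[0,0,0],"translation":[0,0,0]},{"grip":-1,"rotation":[0,0,0],"translation":[0,0,0]},{"grip":-1,"rotation":[0,0,0],"translation":[0,0,0]},{"grip":-1,"rotation":[0,0,0],"translation":[0,0,0]},{"grip":-1,"rotation":[0,0,0],"translation":[0,0,0]},{"grip":-1,"rotation":[0,0,0],"translation":[0,0,0]},{"grip":-1,"rotation":[0,0,0],"translation":[0,0,0]}])

```text
clock: 13.4
ee_pos: [0.5219, 0.2627, 0.1058]
orientation: [-179.9, -0.2, 0.0]
wrist_force: [-0.1, 0.7, 6.3]
finger_gap: 0.0273
finger_force: 59.3
```

drive_tool(commands=[{"grip":-1,"rotation":[0,0,0],"translation":[0,0,-0.005]},{"grip":-1,"rotation":[0,0,0],"translation":[0,0,-0.01]},{"grip":-1,"rotation":[0,0,0],"translation":[0,0,-0.015]},{"grip":-1,"rotation":[0,0,0],"translation":[0,0,-0.02]},{"grip":-1,"rotation":[0,0,0],"translation":[0,0,-0.02]},{"grip":-1,"rotation":[0,0,0],"translation":[0,0,-0.02]},{"grip":-1,"rotation":[0,0,0],"translation":[0,0,-0.02]},{"grip":-1,"rotation":[0,0,0],"translation":[0,0,-0.02]},{"grip":-1,"rotation":[0,0,0],"translation":[0,0,-0.02]},{"grip":-1,"rotation":[0,0,0],"translation":[0,0,-0.02]},{"grip":-1,"rotation":[0,0,0],"translation":[0,0,-0.01]},{"grip":-1,"rotation":[0,0,0],"translation":[0,0,0]}])

```text
clock: 14.4
ee_pos: [0.5216, 0.2625, 0.2866]
orientation: [-179.9, -0.3, -0.0]
wrist_force: [0.2, 0.6, -1.5]
finger_gap: 0.0274
finger_force: 59.4
```

drive_tool(commands=[{"grip":-1,"rotation":[0,0,0],"translation":[-0.004,0.02,0]},{"grip":-1,"rotation":[0,0,0],"translation":[-0.004,0.036,0]},{"grip":-1,"rotation":[0,0,0],"translation":[-0.004,0.036,0]},{"grip":-1,"rotation":[0,0,0],"translation":[-0.004,0.036,0]},{"grip":-1,"rotation":[0,0,0],"translation":[-0.004,0.036,0]},{"grip":-1,"rotation":[0,0,0],"translation":[-0.004,0.036,0]},{"grip":-1,"rotation":[0,0,0],"translation":[-0.004,0.036,0]},{"grip":-1,"rotation":[0,0,0],"translation":[-0.004,0.036,0]},{"grip":-1,"rotation":[0,0,0],"translation":[-0.004,0.036,0]},{"grip":-1,"rotation":[0,0,0],"translation":[-0.004,0.036,0]},{"grip":-1,"rotation":[0,0,0],"translation":[-0.004,0.036,0]},{"grip":-1,"rotation":[0,0,0],"translation":[-0.004,0.036,0]}])

```text
clock: 15.4
ee_pos: [0.4711, -0.1557, 0.2825]
orientation: [-180.0, 0.1, -0.0]
wrist_force: [-0.4, -0.1, -2.0]
finger_gap: 0.0275
finger_force: 59.6
```

drive_tool(commands=[{"grip":-1,"rotation":[0,0,0],"translation":[-0.004,0.036,0]},{"grip":-1,"rotation":[0,0,0],"translation":[0,0.03,0]},{"grip":-1,"rotation":[0,0,-0.064],"translation":[0,0,0]},{"grip":-1,"rotation":[0,0,-0.064],"translation":[0,0,0]},{"grip":-1,"rotation":[0,0,-0.064],"translation":[0,0,0]},{"grip":-1,"rotation":[0,0,0],"translation":[0,0,0]},{"grip":-1,"rotation":[0,0,0],"translation":[0,0,0]}])

```text
clock: 15.98
ee_pos: [0.4679, -0.22, 0.2827]
orientation: [-179.9, 0.1, 10.9]
wrist_force: [-0.3, 0.1, -1.0]
finger_gap: 0.0273
finger_force: 59.7
```

```bash
python3 - <<'E'
from h import *
rel(.4674,-.2057,.1058,11)
E
```

```text
pos [ 0.4679 -0.22    0.2827] rpy [-1.799e+02  1.000e-01  1.090e+01] clk 16.0 now-axes [ 0.0022 -0.0141  0.1769] after-turn [ 0.0022 -0.0141  0.1769] tool rz -0.0017
```

drive_tool(commands=[{"grip":-1,"rotation":[0,0,0],"translation":[0.002,-0.014,0]},{"grip":-1,"rotation":[0,0,0],"translation":[0,0,0.02]},{"grip":-1,"rotation":[0,0,0],"translation":[0,0,0.025]},{"grip":-1,"rotation":[0,0,0],"translation":[0,0,0.025]},{"grip":-1,"rotation":[0,0,0],"translation":[0,0,0.025]},{"grip":-1,"rotation":[0,0,0],"translation":[0,0,0.025]},{"grip":-1,"rotation":[0,0,0],"translation":[0,0,0.02]},{"grip":-1,"rotation":[0,0,0],"translation":[0,0,0.015]},{"grip":-1,"rotation":[0,0,0],"translation":[0,0,0.01]},{"grip":-1,"rotation":[0,0,0],"translation":[0,0,0.008]},{"grip":-1,"rotation":[0,0,0],"translation":[0,0,0]},{"grip":-1,"rotation":[0,0,0],"translation":[0,0,0]}])

```text
clock: 16.98
ee_pos: [0.4683, -0.2058, 0.1111]
orientation: [180.0, -0.0, 11.0]
wrist_force: [0.0, 0.2, -1.6]
finger_gap: 0.0276
finger_force: 59.7
```

drive_tool(commands=[{"grip":-1,"rotation":[0,0,0],"translation":[0,0,0.002]},{"grip":-1,"rotation":[0,0,0],"translation":[0,0,0.002]},{"grip":-1,"rotation":[0,0,0],"translation":[0,0,0]},{"grip":-1,"rotation":[0,0,0],"translation":[0,0,0]}])

```text
clock: 17.32
ee_pos: [0.4681, -0.2062, 0.1072]
orientation: [180.0, -0.0, 11.0]
wrist_force: [0.7, 0.1, -2.9]
finger_gap: 0.0272
finger_force: 59.7
```

drive_tool(commands=[{"grip":-1,"rotation":[0,0,0],"translation":[0,0,0.001]},{"grip":-1,"rotation":[0,0,0],"translation":[0,0,0.001]},{"grip":-1,"rotation":[0,0,0],"translation":[0,0,0]},{"grip":-1,"rotation":[0,0,0],"translation":[0,0,0]}])

```text
clock: 17.65
ee_pos: [0.4682, -0.2063, 0.1058]
orientation: [180.0, -0.0, 11.0]
wrist_force: [-2.1, 0.8, 6.1]
finger_gap: 0.0273
finger_force: 60.5
```

Touched down, so I'll release and go for the thick register with the gripper opened wider.

drive_tool(commands=[{"grip":-0.3,"rotation":[0,0,0],"translation":[0,0,0]},{"grip":0,"rotation":[0,0,0],"translation":[0,0,0]},{"grip":0.3,"rotation":[0,0,0],"translation":[0,0,0]},{"grip":0.3,"rotation":[0,0,0],"translation":[0,0,0]},{"grip":0.3,"rotation":[0,0,0],"translation":[0,0,0]},{"grip":0.3,"rotation":[0,0,0],"translation":[0,0,0]},{"grip":0.3,"rotation":[0,0,0],"translation":[0,0,0]}])

```text
clock: 18.23
ee_pos: [0.4679, -0.2061, 0.1048]
orientation: [180.0, -0.0, 11.0]
wrist_force: [0.3, -0.4, 0.6]
finger_gap: 0.0555
finger_force: 0.0
```

drive_tool(commands=[{"grip":0.3,"rotation":[0,0,0],"translation":[0,0,-0.01]},{"grip":0.3,"rotation":[0,0,0],"translation":[0,0,-0.02]},{"grip":0.3,"rotation":[0,0,0],"translation":[0,0,-0.03]},{"grip":0.3,"rotation":[0,0,0],"translation":[0,0,-0.03]},{"grip":0.3,"rotation":[0,0,0],"translation":[0,0,-0.03]},{"grip":0.3,"rotation":[0,0,0],"translation":[0,0,-0.03]},{"grip":0.3,"rotation":[0,0,0],"translation":[0,0,-0.03]},{"grip":0.6,"rotation":[0,0,0.064],"translation":[0,0,0]},{"grip":0.6,"rotation":[0,0,0.064],"translation":[0,0,0]},{"grip":0.6,"rotation":[0,0,0.044],"translation":[0,0,0]},{"grip":0.6,"rotation":[0,0,0],"translation":[0,0,0]}])

```text
clock: 19.15
ee_pos: [0.4679, -0.206, 0.2858]
orientation: [180.0, -0.1, 1.1]
wrist_force: [0.3, 0.3, -0.4]
finger_gap: 0.0683
finger_force: 0.0
```

```bash
python3 - <<'E'
from h import *
rel(.531,.190,.122,1)
E
```

```text
pos [ 0.4679 -0.206   0.2858] rpy [ 1.8e+02 -1.0e-01  1.1e+00] clk 19.1 now-axes [ 0.0707 -0.3948  0.1638] after-turn [ 0.07   -0.3949  0.1638] tool rz 0.0017
```

drive_tool(commands=[{"grip":0.45,"rotation":[0,0,0],"translation":[0.006,-0.033,0]},{"grip":0.45,"rotation":[0,0,0],"translation":[0.006,-0.033,0]},{"grip":0.45,"rotation":[0,0,0],"translation":[0.006,-0.033,0]},{"grip":0.45,"rotation":[0,0,0],"translation":[0.006,-0.033,0]},{"grip":0.45,"rotation":[0,0,0],"translation":[0.006,-0.033,0]},{"grip":0.45,"rotation":[0,0,0],"translation":[0.006,-0.033,0]},{"grip":0.45,"rotation":[0,0,0],"translation":[0.006,-0.033,0]},{"grip":0.45,"rotation":[0,0,0],"translation":[0.006,-0.033,0]},{"grip":0.45,"rotation":[0,0,0],"translation":[0.006,-0.033,0]},{"grip":0.45,"rotation":[0,0,0],"translation":[0.006,-0.033,0]},{"grip":0.45,"rotation":[0,0,0],"translation":[0.006,-0.033,0]},{"grip":0.45,"rotation":[0,0,0],"translation":[0.004,-0.032,0]}])

```text
clock: 20.15
ee_pos: [0.5302, 0.1919, 0.2852]
orientation: [-180.0, -0.0, 1.2]
wrist_force: [1.1, -0.7, 0.3]
finger_gap: 0.0618
finger_force: 0.0
```

drive_tool(commands=[{"grip":0.45,"rotation":[0,0,0],"translation":[0,0,0.01]},{"grip":0.45,"rotation":[0,0,0],"translation":[0,0,0.02]},{"grip":0.45,"rotation":[0,0,0],"translation":[0,0,0.03]},{"grip":0.45,"rotation":[0,0,0],"translation":[0,0,0.03]},{"grip":0.45,"rotation":[0,0,0],"translation":[0,0,0.03]},{"grip":0.45,"rotation":[0,0,0],"translation":[0,0,0.02]},{"grip":0.45,"rotation":[0,0,0],"translation":[0,0,0.016]},{"grip":0.45,"rotation":[0,0,0],"translation":[0,0,0.008]},{"grip":0.45,"rotation":[0,0,0],"translation":[0,0,0]},{"grip":0.45,"rotation":[0,0,0],"translation":[0,0,0]}])

```text
clock: 20.98
ee_pos: [0.5304, 0.1903, 0.1213]
orientation: [-180.0, -0.0, 1.2]
wrist_force: [1.0, 0.1, 0.8]
finger_gap: 0.0619
finger_force: 0.0
```

drive_tool(commands=[{"grip":-1,"rotation":[0,0,0],"translation":[0,0,0]},{"grip":-1,"rotation":[0,0,0],"translation":[0,0,0]},{"grip":-1,"rotation":[0,0,0],"translation":[0,0,0]},{"grip":-1,"rotation":[0,0,0],"translation":[0,0,0]},{"grip":-1,"rotation":[0,0,0],"translation":[0,0,0]},{"grip":-1,"rotation":[0,0,0],"translation":[0,0,0]},{"grip":-1,"rotation":[0,0,0],"translation":[0,0,0]},{"grip":-1,"rotation":[0,0,0],"translation":[0,0,0]}])

```text
clock: 21.65
ee_pos: [0.5312, 0.191, 0.1226]
orientation: [-179.9, -0.2, 1.1]
wrist_force: [-0.9, 1.1, 6.4]
finger_gap: 0.0355
finger_force: 60.1
```

drive_tool(commands=[{"grip":-1,"rotation":[0,0,0],"translation":[0,0,-0.005]},{"grip":-1,"rotation":[0,0,0],"translation":[0,0,-0.01]},{"grip":-1,"rotation":[0,0,0],"translation":[0,0,-0.015]},{"grip":-1,"rotation":[0,0,0],"translation":[0,0,-0.02]},{"grip":-1,"rotation":[0,0,0],"translation":[0,0,-0.02]},{"grip":-1,"rotation":[0,0,0],"translation":[0,0,-0.02]},{"grip":-1,"rotation":[0,0,0],"translation":[0,0,-0.02]},{"grip":-1,"rotation":[0,0,0],"translation":[0,0,-0.02]},{"grip":-1,"rotation":[0,0,0],"translation":[0,0,-0.02]},{"grip":-1,"rotation":[0,0,0],"translation":[0,0,-0.02]},{"grip":-1,"rotation":[0,0,0],"translation":[0,0,-0.01]},{"grip":-1,"rotation":[0,0,0],"translation":[0,0,0]}])

```text
clock: 22.65
ee_pos: [0.5309, 0.1907, 0.3034]
orientation: [-179.9, -0.3, 1.1]
wrist_force: [0.8, 1.0, -3.0]
finger_gap: 0.036
finger_force: 60.4
```

drive_tool(commands=[{"grip":-1,"rotation":[0,0,0],"translation":[-0.004,0.02,0]},{"grip":-1,"rotation":[0,0,0],"translation":[-0.004,0.036,0]},{"grip":-1,"rotation":[0,0,0],"translation":[-0.004,0.036,0]},{"grip":-1,"rotation":[0,0,0],"translation":[-0.004,0.036,0]},{"grip":-1,"rotation":[0,0,0],"translation":[-0.004,0.036,0]},{"grip":-1,"rotation":[0,0,0],"translation":[-0.004,0.036,0]},{"grip":-1,"rotation":[0,0,0],"translation":[-0.004,0.036,0]},{"grip":-1,"rotation":[0,0,0],"translation":[-0.004,0.036,0]},{"grip":-1,"rotation":[0,0,0],"translation":[-0.004,0.036,0]},{"grip":-1,"rotation":[0,0,0],"translation":[-0.004,0.036,0]},{"grip":-1,"rotation":[0,0,0],"translation":[-0.004,0.036,0]},{"grip":-1,"rotation":[0,0,0],"translation":[-0.004,0.036,0]}])

```text
clock: 23.65
ee_pos: [0.4888, -0.2281, 0.2992]
orientation: [-179.9, 0.1, 1.1]
wrist_force: [0.1, 0.2, -3.3]
finger_gap: 0.0353
finger_force: 60.7
```

drive_tool(commands=[{"grip":-1,"rotation":[0,0,0],"translation":[0,0.036,0]},{"grip":-1,"rotation":[0,0,0],"translation":[0,0.018,0]},{"grip":-1,"rotation":[0,0,-0.057],"translation":[0,0,0]},{"grip":-1,"rotation":[0,0,-0.057],"translation":[0,0,0]},{"grip":-1,"rotation":[0,0,-0.058],"translation":[0,0,0]},{"grip":-1,"rotation":[0,0,0],"translation":[0,0,0]},{"grip":-1,"rotation":[0,0,0],"translation":[0,0,0]}])

```text
clock: 24.23
ee_pos: [0.4907, -0.2804, 0.2994]
orientation: [-179.9, 0.1, 10.9]
wrist_force: [0.5, 0.0, -3.1]
finger_gap: 0.0353
finger_force: 60.8
```

```bash
python3 - <<'E'
from h import *
rel(.482,-.280,.1226,11)
E
```

```text
pos [ 0.4907 -0.2804  0.2994] rpy [-1.799e+02  1.000e-01  1.090e+01] clk 24.2 now-axes [-0.0084 -0.002   0.1768] after-turn [-0.0084 -0.002   0.1768] tool rz -0.0016
```

drive_tool(commands=[{"grip":-1,"rotation":[0,0,0],"translation":[-0.008,-0.002,0]},{"grip":-1,"rotation":[0,0,0],"translation":[0,0,0.02]},{"grip":-1,"rotation":[0,0,0],"translation":[0,0,0.025]},{"grip":-1,"rotation":[0,0,0],"translation":[0,0,0.025]},{"grip":-1,"rotation":[0,0,0],"translation":[0,0,0.025]},{"grip":-1,"rotation":[0,0,0],"translation":[0,0,0.025]},{"grip":-1,"rotation":[0,0,0],"translation":[0,0,0.02]},{"grip":-1,"rotation":[0,0,0],"translation":[0,0,0.015]},{"grip":-1,"rotation":[0,0,0],"translation":[0,0,0.01]},{"grip":-1,"rotation":[0,0,0],"translation":[0,0,0.008]},{"grip":-1,"rotation":[0,0,0],"translation":[0,0,0]},{"grip":-1,"rotation":[0,0,0],"translation":[0,0,0]}])

```text
clock: 25.23
ee_pos: [0.4833, -0.2803, 0.1282]
orientation: [180.0, -0.0, 11.0]
wrist_force: [0.6, -0.1, -2.8]
finger_gap: 0.0359
finger_force: 60.8
```

drive_tool(commands=[{"grip":-1,"rotation":[0,0,0],"translation":[0,0,0.002]},{"grip":-1,"rotation":[0,0,0],"translation":[0,0,0.002]},{"grip":-1,"rotation":[0,0,0],"translation":[0,0,0.001]},{"grip":-1,"rotation":[0,0,0],"translation":[0,0,0]},{"grip":-1,"rotation":[0,0,0],"translation":[0,0,0]}])

```text
clock: 25.65
ee_pos: [0.4833, -0.2803, 0.123]
orientation: [180.0, -0.0, 11.0]
wrist_force: [0.2, -0.1, -3.8]
finger_gap: 0.0359
finger_force: 60.8
```

drive_tool(commands=[{"grip":-1,"rotation":[0,0,0],"translation":[0,0,0.001]},{"grip":-1,"rotation":[0,0,0],"translation":[0,0,0]},{"grip":-1,"rotation":[0,0,0],"translation":[0,0,0]}])

```text
clock: 25.9
ee_pos: [0.4833, -0.2804, 0.1227]
orientation: [180.0, -0.0, 11.0]
wrist_force: [-2.8, 1.7, 4.9]
finger_gap: 0.0355
finger_force: 61.6
```

drive_tool(commands=[{"grip":-0.1,"rotation":[0,0,0],"translation":[0,0,0]},{"grip":0.2,"rotation":[0,0,0],"translation":[0,0,0]},{"grip":0.45,"rotation":[0,0,0],"translation":[0,0,0]},{"grip":0.45,"rotation":[0,0,0],"translation":[0,0,0]},{"grip":0.45,"rotation":[0,0,0],"translation":[0,0,0]},{"grip":0.45,"rotation":[0,0,0],"translation":[0,0,0]},{"grip":0.45,"rotation":[0,0,0],"translation":[0,0,0]}])

```text
clock: 26.48
ee_pos: [0.4832, -0.2803, 0.1218]
orientation: [180.0, -0.0, 11.0]
wrist_force: [-0.7, 0.1, 0.1]
finger_gap: 0.0619
finger_force: 0.0
```

drive_tool(commands=[{"grip":0.45,"rotation":[0,0,0],"translation":[0,0,-0.01]},{"grip":0.45,"rotation":[0,0,0],"translation":[0,0,-0.02]},{"grip":0.45,"rotation":[0,0,0],"translation":[0,0,-0.03]},{"grip":0.45,"rotation":[0,0,0],"translation":[0,0,-0.03]},{"grip":0.45,"rotation":[0,0,0],"translation":[0,0,-0.03]},{"grip":0.45,"rotation":[0,0,0],"translation":[0,0,-0.03]},{"grip":0.45,"rotation":[0,0,0],"translation":[0,0,-0.02]},{"grip":0.3,"rotation":[0,0,0.065],"translation":[0,0,0]},{"grip":0.3,"rotation":[0,0,0.065],"translation":[0,0,0]},{"grip":0.3,"rotation":[0,0,0],"translation":[0,0,0]},{"grip":0.3,"rotation":[0,0,0],"translation":[0,0,0]}])

```text
clock: 27.4
ee_pos: [0.4831, -0.2801, 0.2923]
orientation: [180.0, -0.0, 3.6]
wrist_force: [-0.2, -0.3, 0.1]
finger_gap: 0.0555
finger_force: 0.0
```

```bash
python3 - <<'E'
from h import *
rel(.517,.116,.110,3.5)
E
```

```text
pos [ 0.4831 -0.2801  0.2923] rpy [180.   -0.    3.6] clk 27.4 now-axes [ 0.059  -0.3931  0.1823] after-turn [ 0.058  -0.3932  0.1823] tool rz 0.0025
```

drive_tool(commands=[{"grip":0.3,"rotation":[0,0,0],"translation":[0.005,-0.033,0]},{"grip":0.3,"rotation":[0,0,0],"translation":[0.005,-0.033,0]},{"grip":0.3,"rotation":[0,0,0],"translation":[0.005,-0.033,0]},{"grip":0.3,"rotation":[0,0,0],"translation":[0.005,-0.033,0]},{"grip":0.3,"rotation":[0,0,0],"translation":[0.005,-0.033,0]},{"grip":0.3,"rotation":[0,0,0],"translation":[0.005,-0.033,0]},{"grip":0.3,"rotation":[0,0,0],"translation":[0.005,-0.033,0]},{"grip":0.3,"rotation":[0,0,0],"translation":[0.005,-0.033,0]},{"grip":0.3,"rotation":[0,0,0],"translation":[0.005,-0.033,0]},{"grip":0.3,"rotation":[0,0,0],"translation":[0.005,-0.033,0]},{"grip":0.3,"rotation":[0,0,0],"translation":[0.005,-0.033,0]},{"grip":0.3,"rotation":[0,0,0],"translation":[0.004,-0.03,0]}])

```text
clock: 28.4
ee_pos: [0.5175, 0.1178, 0.2919]
orientation: [-180.0, 0.0, 3.7]
wrist_force: [0.2, 0.2, 0.7]
finger_gap: 0.0555
finger_force: 0.0
```

drive_tool(commands=[{"grip":0.3,"rotation":[0,0,0],"translation":[0,0,0.01]},{"grip":0.3,"rotation":[0,0,0],"translation":[0,0,0.02]},{"grip":0.3,"rotation":[0,0,0],"translation":[0,0,0.03]},{"grip":0.3,"rotation":[0,0,0],"translation":[0,0,0.03]},{"grip":0.3,"rotation":[0,0,0],"translation":[0,0,0.03]},{"grip":0.3,"rotation":[0,0,0],"translation":[0,0,0.03]},{"grip":0.3,"rotation":[0,0,0],"translation":[0,0,0.02]},{"grip":0.3,"rotation":[0,0,0],"translation":[0,0,0.012]},{"grip":0.3,"rotation":[0,0,0],"translation":[0,0,0]},{"grip":0.3,"rotation":[0,0,0],"translation":[0,0,0]}])

```text
clock: 29.23
ee_pos: [0.518, 0.1157, 0.11]
orientation: [-180.0, 0.0, 3.6]
wrist_force: [-0.3, -0.3, 0.1]
finger_gap: 0.0558
finger_force: 0.0
```

drive_tool(commands=[{"grip":-1,"rotation":[0,0,0],"translation":[0,0,0]},{"grip":-1,"rotation":[0,0,0],"translation":[0,0,0]},{"grip":-1,"rotation":[0,0,0],"translation":[0,0,0]},{"grip":-1,"rotation":[0,0,0],"translation":[0,0,0]},{"grip":-1,"rotation":[0,0,0],"translation":[0,0,0]},{"grip":-1,"rotation":[0,0,0],"translation":[0,0,0]},{"grip":-1,"rotation":[0,0,0],"translation":[0,0,0]},{"grip":-1,"rotation":[0,0,0],"translation":[0,0,0]}])

```text
clock: 29.9
ee_pos: [0.5189, 0.1162, 0.1116]
orientation: [-180.0, -0.2, 3.6]
wrist_force: [-1.1, 0.2, 6.9]
finger_gap: 0.0237
finger_force: 59.0
```

drive_tool(commands=[{"grip":-1,"rotation":[0,0,0],"translation":[0,0,-0.005]},{"grip":-1,"rotation":[0,0,0],"translation":[0,0,-0.01]},{"grip":-1,"rotation":[0,0,0],"translation":[0,0,-0.015]},{"grip":-1,"rotation":[0,0,0],"translation":[0,0,-0.02]},{"grip":-1,"rotation":[0,0,0],"translation":[0,0,-0.02]},{"grip":-1,"rotation":[0,0,0],"translation":[0,0,-0.02]},{"grip":-1,"rotation":[0,0,0],"translation":[0,0,-0.02]},{"grip":-1,"rotation":[0,0,0],"translation":[0,0,-0.02]},{"grip":-1,"rotation":[0,0,0],"translation":[0,0,-0.02]},{"grip":-1,"rotation":[0,0,0],"translation":[0,0,-0.02]},{"grip":-1,"rotation":[0,0,0],"translation":[0,0,-0.01]},{"grip":-1,"rotation":[0,0,0],"translation":[0,0,0]}])

```text
clock: 30.9
ee_pos: [0.5188, 0.1162, 0.2924]
orientation: [-180.0, -0.3, 3.5]
wrist_force: [0.7, -0.3, -4.4]
finger_gap: 0.0236
finger_force: 59.2
```

drive_tool(commands=[{"grip":-1,"rotation":[0,0,0],"translation":[-0.004,0.02,0]},{"grip":-1,"rotation":[0,0,0],"translation":[-0.004,0.036,0]},{"grip":-1,"rotation":[0,0,0],"translation":[-0.004,0.036,0]},{"grip":-1,"rotation":[0,0,0],"translation":[-0.004,0.036,0]},{"grip":-1,"rotation":[0,0,0],"translation":[-0.004,0.036,0]},{"grip":-1,"rotation":[0,0,0],"translation":[-0.004,0.036,0]},{"grip":-1,"rotation":[0,0,0],"translation":[-0.004,0.036,0]},{"grip":-1,"rotation":[0,0,0],"translation":[-0.004,0.036,0]},{"grip":-1,"rotation":[0,0,0],"translation":[-0.004,0.036,0]},{"grip":-1,"rotation":[0,0,0],"translation":[-0.004,0.036,0]},{"grip":-1,"rotation":[0,0,0],"translation":[-0.004,0.036,0]},{"grip":-1,"rotation":[0,0,0],"translation":[-0.004,0.036,0]}])

```text
clock: 31.9
ee_pos: [0.4942, -0.3038, 0.2881]
orientation: [-179.9, 0.1, 3.5]
wrist_force: [0.2, -0.1, -3.5]
finger_gap: 0.0237
finger_force: 59.4
```

drive_tool(commands=[{"grip":-1,"rotation":[0,0,0],"translation":[-0.002,0.034,0]},{"grip":-1,"rotation":[0,0,0],"translation":[0,0.018,0]},{"grip":-1,"rotation":[0,0,-0.065],"translation":[0,0,0]},{"grip":-1,"rotation":[0,0,-0.065],"translation":[0,0,0]},{"grip":-1,"rotation":[0,0,0],"translation":[0,0,0]},{"grip":-1,"rotation":[0,0,0],"translation":[0,0,0]}])

```text
clock: 32.4
ee_pos: [0.4962, -0.354, 0.2883]
orientation: [-179.9, 0.1, 10.9]
wrist_force: [-0.2, 0.0, -2.7]
finger_gap: 0.0235
finger_force: 59.5
```

```bash
python3 - <<'E'
from h import *
rel(.498,-.355,.1116,11)
E
```

```text
pos [ 0.4962 -0.354   0.2883] rpy [-1.799e+02  1.000e-01  1.090e+01] clk 32.4 now-axes [0.0016 0.0013 0.1767] after-turn [0.0016 0.0013 0.1767] tool rz -0.0014
```

drive_tool(commands=[{"grip":-1,"rotation":[0,0,0],"translation":[0.002,0.001,0]},{"grip":-1,"rotation":[0,0,0],"translation":[0,0,0.02]},{"grip":-1,"rotation":[0,0,0],"translation":[0,0,0.025]},{"grip":-1,"rotation":[0,0,0],"translation":[0,0,0.025]},{"grip":-1,"rotation":[0,0,0],"translation":[0,0,0.025]},{"grip":-1,"rotation":[0,0,0],"translation":[0,0,0.025]},{"grip":-1,"rotation":[0,0,0],"translation":[0,0,0.02]},{"grip":-1,"rotation":[0,0,0],"translation":[0,0,0.015]},{"grip":-1,"rotation":[0,0,0],"translation":[0,0,0.01]},{"grip":-1,"rotation":[0,0,0],"translation":[0,0,0.008]},{"grip":-1,"rotation":[0,0,0],"translation":[0,0,0]},{"grip":-1,"rotation":[0,0,0],"translation":[0,0,0]}])

```text
clock: 33.4
ee_pos: [0.4993, -0.3552, 0.1172]
orientation: [180.0, -0.0, 11.0]
wrist_force: [-0.4, 0.4, -2.7]
finger_gap: 0.0234
finger_force: 59.5
```

drive_tool(commands=[{"grip":-1,"rotation":[0,0,0],"translation":[0,0,0.002]},{"grip":-1,"rotation":[0,0,0],"translation":[0,0,0.002]},{"grip":-1,"rotation":[0,0,0],"translation":[0,0,0.001]},{"grip":-1,"rotation":[0,0,0],"translation":[0,0,0]},{"grip":-1,"rotation":[0,0,0],"translation":[0,0,0]}])

```text
clock: 33.82
ee_pos: [0.499, -0.3552, 0.1121]
orientation: [180.0, -0.0, 11.0]
wrist_force: [0.4, -0.0, -3.8]
finger_gap: 0.0233
finger_force: 59.5
```

drive_tool(commands=[{"grip":-1,"rotation":[0,0,0],"translation":[0,0,0.001]},{"grip":-1,"rotation":[0,0,0],"translation":[0,0,0]},{"grip":-1,"rotation":[0,0,0],"translation":[0,0,0]}])

```text
clock: 34.07
ee_pos: [0.4989, -0.3555, 0.1118]
orientation: [180.0, -0.0, 11.0]
wrist_force: [-1.9, 0.9, 4.4]
finger_gap: 0.0237
finger_force: 60.3
```

drive_tool(commands=[{"grip":-0.3,"rotation":[0,0,0],"translation":[0,0,0]},{"grip":0,"rotation":[0,0,0],"translation":[0,0,0]},{"grip":0.3,"rotation":[0,0,0],"translation":[0,0,0]},{"grip":0.3,"rotation":[0,0,0],"translation":[0,0,0]},{"grip":0.3,"rotation":[0,0,0],"translation":[0,0,0]},{"grip":0.3,"rotation":[0,0,0],"translation":[0,0,0]},{"grip":0.3,"rotation":[0,0,0],"translation":[0,0,0]}])

```text
clock: 34.65
ee_pos: [0.499, -0.3551, 0.1108]
orientation: [180.0, -0.0, 11.0]
wrist_force: [0.6, -0.3, 0.5]
finger_gap: 0.0554
finger_force: 0.0
```

drive_tool(commands=[{"grip":0.3,"rotation":[0,0,0],"translation":[0,0,-0.01]},{"grip":0.3,"rotation":[0,0,0],"translation":[0,0,-0.02]},{"grip":0.3,"rotation":[0,0,0],"translation":[0,0,-0.03]},{"grip":0.3,"rotation":[0,0,0],"translation":[0,0,-0.03]},{"grip":0.3,"rotation":[0,0,0],"translation":[0,0,-0.03]},{"grip":0.3,"rotation":[0,0,0],"translation":[0,0,-0.03]},{"grip":0.3,"rotation":[0,0,0],"translation":[0,0,-0.03]},{"grip":0.3,"rotation":[0,0,0],"translation":[0,-0.035,-0.03]},{"grip":0.3,"rotation":[0,0,0],"translation":[0,-0.035,-0.03]},{"grip":0.3,"rotation":[0,0,0],"translation":[0,-0.035,-0.03]},{"grip":0.3,"rotation":[0,0,0],"translation":[0,0,0]},{"grip":0.3,"rotation":[0,0,0],"translation":[0,0,0]}])

```text
clock: 35.65
ee_pos: [0.4818, -0.2602, 0.3756]
orientation: [179.8, -0.3, 11.2]
wrist_force: [0.1, -0.4, -0.4]
finger_gap: 0.0558
finger_force: 0.0
```

```bash
python3 - <<'E'
from h import *
d=bot.get_image("wrist");cv2.imwrite("pics/w9.png",cv2.resize(d["pixels"][40:280,60:440,::-1],None,fx=2,fy=2,interpolation=cv2.INTER_CUBIC))
d=bot.get_image("scene");cv2.imwrite("pics/s9.png",cv2.resize(d["pixels"][150:310,110:310,::-1],None,fx=4,fy=3.7,interpolation=cv2.INTER_CUBIC))
E
```

```text
(no output)
```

View pics/w9.png

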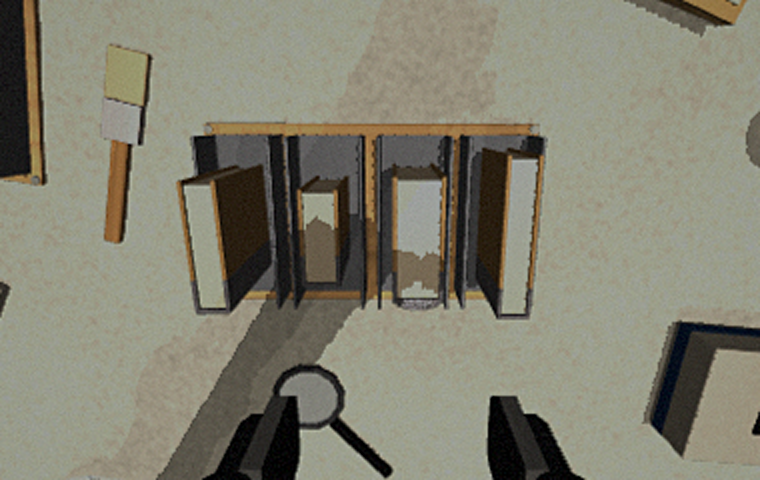

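View pics/s9.png

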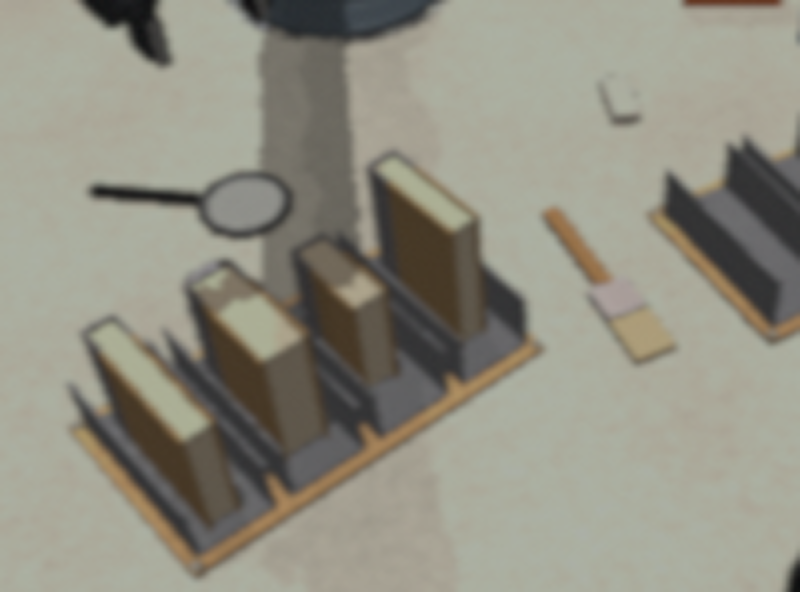

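w9 and s9 show all four standing upright and square, in the order tall, small, thick, wide (w9 tops at 205,245; 320,235; 418,235; 520,235). The wide one has the tightest fit front to back, so I'll check its x before handing in.

```bash
python3 - <<'E'
from h import *
d=bot.get_image("wrist"); c=np.array([.4747,-.243]); a=np.radians(11)
for n,p,z in [("wide",[(505,153),(544,154),(528,316),(499,316)],.129),("tall",[(179,181),(211,181),(230,311),(196,311)],.157)]:
    P=np.array([ray(d,(u/2+60-.25,v/2+40-.25),z)[:2] for u,v in p])-c
    m=P@np.array([[np.cos(a),-np.sin(a)],[np.sin(a),np.cos(a)]]); print(n,m.mean(0).round(4))
E
```

```text
wide [-0.0002 -0.1144]
tall [-0.0008  0.1117]
```

```bash
python3 -c "
from rig import bot
print(bot.finish_job())"
```

```text
the job is handed in; nothing more can be done
None
```

All four registers (tall, small, thick, wide from left to right) now stand upright in the clean rack in their original order, and the job was handed in at about 36 s; no verdict was returned.

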